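Butt a loose steel plate up to the clamped one for tack welding

ROBOT

A 6-joint arm with a two-finger parallel gripper is mounted at the origin on the work surface. World frame = base frame: x ahead of the robot, y to its left, z up, the work surface at z = 0. Lengths are in m, angles in rad, forces in N, time in s.
With the tool pointing down it reaches from about 0.3 to 0.775 m from the base axis. Payload 14.6 kg.
Tool frame: the origin (TCP) lies midway between the tips of the shut fingers; the grasp point (between the pads) lies 19 mm behind it (grasp_offset is the distance from the TCP to the grasp point, in m); z points along the fingers, y is the line along which they close (so a half turn about z gives the same grasp; the last joint's range is limited). The gripper opens to 94 mm and grips with 3 to 60 N. Pads are 16 mm wide; open, the fingers measure 119 mm over their backs; the gripper's body (75 mm by 177 mm) begins 78 mm behind the grasp point.
Start: joints at [-1.252, 0.3, 1.521, -0, 1.321, -0.067], TCP at [0.207, -0.51, 0.205] pointing down, gripper open.
Joint ranges: [-3.03, 3.03], [-0.79, 2.21], [0.23, 2.52], [-1.04, 4.18], [0, 3.07], [-2.55, 2.55]. Speed limits (rad/s): [2.22, 2.22, 2.57, 3.14, 3.14, 3.14].

INTERFACE

Orientations are given as [roll, pitch, yaw] about the fixed x, y, z axes, in that order (R = Rz(yaw) Ry(pitch) Rx(roll)).
In Python, from station import * gives the robot as it stands. The module is installed in compiled form; this text tells all that it offers.
- The arm moves only by the tool send_rows, never from a script. Its argument "rows" is a list of rows, each an object of numbers: "dx", "dy", "dz": the shift along the tool's x, y, z in mm; "roll": the turn about the tool's z in degrees; "jaw": the closure, from -1 (fully open) to 1 (shut). In form: [{"dx": .., "dy": .., "dz": .., "roll": .., "jaw": ..}, ...]. A call has 1 to 12 rows; each row shifts and turns the commanded pose from where the row before left it, along the tool's axes as they then stand; what a row does not reach is not made up. A row lasts 1/12 s, in which the tool goes at most 41.7 mm and 7.16 degrees, less where a joint would pass 70% of its speed; a pose out of reach is approached as far as the arm can. A call is refused whole if a number of a shift passes 41.7 or a number of a turn 7.16, either way. A call with a gripper value outside its range is refused whole. The fingers move at their own pace and stop on an object; "force" is the grip in N (left out, the last holds). Time passes only in rows, so rows that do not move let the fingers close. It gives the time, the measured TCP pose, the force, the opening and the grip force at its end, in the units of the state.
- get_obs(): the state, without advancing time (a new reading comes with each control period).
- camera(name): name is "scene" or "top"; returns a dict with "frame" (400x640x3 uint8, red, green, blue), "z_map" (400x640 float32, m along the optical axis (not along the pixel's ray), 0 where there is no reading), "camera_matrix" (3x3 intrinsics, pixels), "rvec" (rotation vector, rad) and "tvec" (3), from world to camera coordinates, as OpenCV has them. Camera axes: x right, y down, z forward; pixel columns grow to the right and rows downward; lengths in m; the calibration is good to about 2 mm. A picture is of the moment at which its call begins.
- hand_in(): hands the job in; it is judged then, once.
The state is a dict: "time_s": time; "qpos": joint angles; "joint_vel": joint speeds; "tau": joint torques, N m; "ee_pos": TCP position; "eef_rot": TCP orientation; "force": force on the tool from outside, world axes, zero at the start; "moment": the same for the moment, N m; "grip_width": finger opening in m; "grip_force": force on a finger pad.
Only numpy, scipy, OpenCV 4.12 (cv2) and the standard library are available. Lean on these libraries where they do the work, as an engineer would, in place of code of your own. Each camera call takes 0.05 s, during which the arm holds its last target. There are 200 camera calls.

TASK

Fit up the joint: push the loose steel plate over the bench until one long side lies flat against the straight metal rail and its end butts squarely against the end of the plate that is already clamped there, with no gap at either. Slide it on the bench with the fingertips, never lifting it, then move clear, and leave the tin, the offcut and the brush where they are.

Things in the scene. Friction and masses are not known exactly. Their poses are not given: they have to be found in the camera images.
- plate: The loose plate: a dark flat steel bar 50 mm (its x) by 100 mm (its y) by 15 mm high, 0.4 to 0.7 kg, lying flat on the bench on the robot's side of the rail. Origin: centre of its underside. It starts with its long side up to about 30 degrees out of line with the rail and clear of everything; with high friction it can jam on one corner at the rail: then push the end that lags behind.
- rail: The fixed straight aluminium rail, 500 mm long (its y), 25 mm deep, 20 mm high. Origin: at bench height on the face towards the robot, half-way along it; its x axis points away from the robot, square to that face, so that the metal fills x = 0 to 25 mm and plates lie against it at negative x.
- held: The clamped plate, fixed, 50 x 100 x 15 mm, its long side on the rail. Origin: on the rail's face at bench height, half-way along this plate; axes as the rail's: it fills x = -50 to 0, y = -50 to 50 mm. 190 mm from the rail's middle, at either end (varies); the joint is at its end towards the rail's middle. Its toggle clamp stands behind the rail and reaches over this plate, up to 65 mm high.
- openclamp: An empty toggle clamp, fixed, its arm thrown open to the back, at the other end of the rail, 190 mm from its middle. Origin: on the rail's face at bench height; axes as the rail's. All of it is behind the rail's face (positive x), up to 150 mm high. Not used.
- tin: A round tin with a white cap, 69 mm across, 58 mm high, standing at one side. Origin: centre of its underside. To be left alone.
- offcut: A small square steel offcut, 45 x 45 mm, 25 mm high, at one side. Origin: centre of its underside. To be left alone.
- brush: A wire brush with a wooden back, 220 mm long (its x), 26 mm wide, 32 mm high, lying bristles down beyond the rail. Origin: under its middle. To be left alone.

How it is judged:
By the outcome, as a careful person would: the job done as asked, in the order asked, and still so for the second after the job is handed in, with the robot touching nothing.
It also fails if it takes over 70 s, if anything falls off the work surface, if the arm or the gripper's body presses on something with over 40 N, if the wrist force passes 120 N, or if a joint passes its speed limit or range.

## Working session

There is one attempt and no reset: what is moved stays moved. The work goes in short steps, Python scripts to look and compute and a tool call to move; the robot and the scene stay as the last step left them, time stands still between calls to the robot, and variables do not carry over. Pictures are saved under pics/ and viewed, at most 10 in all, crops included, and the job is handed in when it is done.

Besides the shell and the picture viewer there is one more tool, called after "Call:" by a JSON object that holds its "name" and its "arguments". send_rows: Moves the arm, as the interface text tells. Its arguments: {"type":"object","properties":{"rows":{"type":"array"},"force":{"type":"number"}},"required":["rows"]}

```bash
mkdir -p pics
cat > h.py <<'E'
from station import *
import numpy as np, cv2
def cam(n,save=None):
    c=camera(n); 
    if save: cv2.imwrite('pics/'+save,c['frame'][:,:,::-1])
    K=c['camera_matrix'];R=cv2.Rodrigues(np.array(c['rvec'],float))[0];t=np.array(c['tvec'],float).ravel()
    z=c['z_map'];v,u=np.mgrid[:400,:640]
    P=np.stack([(u-K[0,2])/K[0,0]*z,(v-K[1,2])/K[1,1]*z,z],-1)
    W=(P-t)@R
    W[z==0]=np.nan
    return c,W
E
python3 - <<'E'
from h import *
for n in('top','scene'):
    c,W=cam(n,n+'0.png'); np.save(n+'0.npy',W)
o=get_obs();print({k:np.round(o[k],3) for k in o})
E
```

```text
{'time_s': np.float64(0.1), 'qpos': array([-1.252,  0.3  ,  1.522,  0.   ,  1.321, -0.067]), 'joint_vel': array([ 0.002, -0.001, -0.001, -0.   ,  0.001, -0.   ]), 'tau': array([ 2.0000e-03, -5.3264e+01, -3.5329e+01,  7.1000e-02,  2.4000e-02,
       -0.0000e+00]), 'ee_pos': array([ 0.207, -0.509,  0.205]), 'eef_rot': array([-3.141, -0.   ,  0.386]), 'force': array([0.504, 0.001, 0.017]), 'moment': array([ 0.004,  0.041, -0.037]), 'grip_force': np.float64(0.0), 'grip_width': np.float64(0.094)}
```

View pics/top0.png

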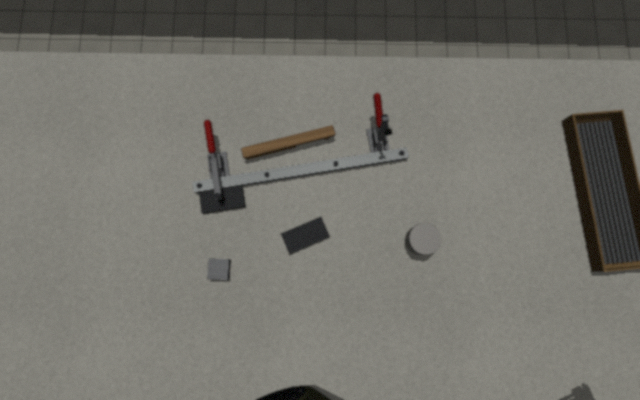

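The top view shows the rail from (196,187) to (405,155), with the clamped plate at its left end (222,200) and the loose plate at (305,235). The offcut is at (218,270), the tin at (423,239) and the brush behind the rail.

```bash
cat >> h.py <<'E'
def toworld(c,uv,h):
    K=c['camera_matrix'];R=cv2.Rodrigues(np.array(c['rvec'],float))[0];t=np.array(c['tvec'],float).ravel()
    d=np.c_[np.array(uv,float),np.ones(len(uv))]@np.linalg.inv(K).T@R
    o=-R.T@t
    return (o+d*((h-o[2])/d[:,2])[:,None])[:,:2]
def rect(c,W,lo,hi,box,dark=None,h=0.015):
    u0,u1,v0,v1=box; m=np.zeros((400,640),np.uint8)
    z=W[:,:,2]; s=(z>lo)&(z<hi)
    if dark: s&=c['frame'].max(2)<dark
    m[v0:v1,u0:u1]=s[v0:v1,u0:u1]
    n,l,st,_=cv2.connectedComponentsWithStats(m)
    k=1+np.argmax(st[1:,4]); vv,uu=np.nonzero(l==k)
    p=toworld(c,np.c_[uu,vv],h)*1000
    r=cv2.minAreaRect(p.astype(np.float32)); return r,p
E
python3 - <<'E'
from h import *
c,W=cam('top')
for nm,a in dict(plate=(.008,.025,(270,340,205,262),70),held=(.008,.025,(190,255,180,220),70),rail=(.012,.03,(190,412,148,196),None,.02),off=(.015,.04,(200,240,250,290),None,.025),tin=(.04,.08,(395,450,210,270),None,.058)).items():
    r,p=rect(c,W,*a); print(nm,np.round(r[0],1),np.round(r[1],1),round(r[2],1),len(p),p.mean(0).round(1)); print(cv2.boxPoints(r).round(0).tolist())
print(W[235,305],W[200,240],W[170,300],W[300,300])
E
```

```text
plate [506.2  27.3] [48.6 96.4] 24.2 916 [505.9  27.3]
[[464.0, 61.0], [504.0, -27.0], [548.0, -7.0], [509.0, 81.0]]
held [595.2 220.9] [ 70.3 100.7] 9.9 880 [585.6 217.3]
[[552.0, 264.0], [569.0, 165.0], [639.0, 177.0], [621.0, 277.0]]
rail [649.8   6.9] [ 50.3 437.5] 10.2 2320 [656.3  26.1]
[[586.0, 218.0], [664.0, -213.0], [713.0, -204.0], [636.0, 227.0]]
off [428.7 216.4] [43.2 47.6] 0.6 448 [428.7 216.9]
[[407.0, 240.0], [407.0, 192.0], [451.0, 193.0], [450.0, 240.0]]
tin [ 497.5 -229.3] [67.  68.3] 44.3 822 [ 497.7 -229.5]
[[450.0, -228.0], [497.0, -277.0], [545.0, -230.0], [498.0, -181.0]]
[0.50592716 0.02700454 0.016211  ] [0.58360694 0.17588157 0.01747398] [0.65461371 0.0408955  0.02003357] [ 0.36263274  0.03619163 -0.00068454]
```

View pics/scene0.png

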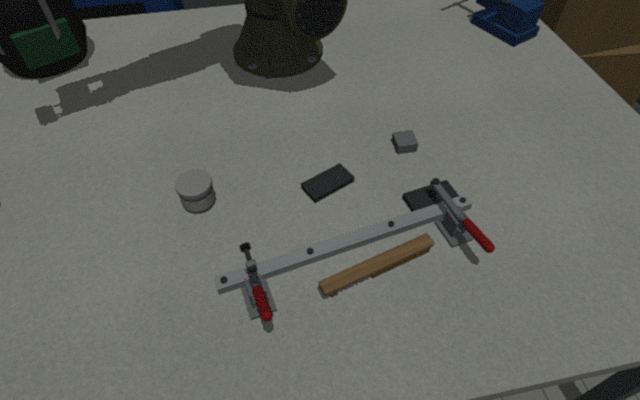

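The scene view agrees with this: plate (328,182), clamped plate (430,196), offcut (404,141), tin (196,190). Next I'll fit the rail face and the joint end.

Run:
```python
from h import *
c,W=cam('top'); g=c['frame'].astype(int).max(2); z=W[:,:,2]
pts=[]
for u in range(256,365):
    v=np.nonzero(z[150:200,u]>.012)[0]
    if len(v): pts.append((u,150+v.max()+.5))
p=toworld(c,pts,.02)*1000
l=cv2.fitLine(p.astype(np.float32),cv2.DIST_HUBER,0,.01,.01).ravel(); print('rail',l, )
d=l[:2]; d=d*np.sign(d[1]); n=np.array([d[1],-d[0]]); print('yaw',np.degrees(np.arctan2(-d[0],d[1])),'resid',((p-l[2:])@n).std())
r,q=rect(c,W,.008,.0185,(190,255,180,220),70)
loc=np.c_[(q-l[2:])@n,(q-l[2:])@d]
print('held local x',np.percentile(loc[:,0],[0,2,50,98,100]))
s=loc[(loc[:,0]<-8)&(loc[:,0]>-45)]; print('held y',np.percentile(s[:,1],[0,1,2,50,98,99,100]))
r,q=rect(c,W,.008,.025,(270,340,205,262),70)
b=cv2.boxPoints(r); print('plate corners local',np.c_[(b-l[2:])@n,(b-l[2:])@d].round(1)); 
for u in (250,260,300,): print(u,g[150:215,u].tolist(), (z[150:215,u]*1000).round().tolist())
print(g[200,225:265].tolist(),g[205,225:265].tolist())
```

```text
rail [ 1.7550291e-01 -9.8447889e-01  6.4646155e+02  1.6397261e+01]
yaw 10.107925 resid 0.7535395362018598
held local x [-49.80165245 -48.43172519 -26.24343824   0.40455498   5.93423768]
held y [160.14840166 160.8495393  161.78557031 204.00847428 256.01512131
 256.98862176 257.8000636 ]
plate corners local [[-171.4   76.1]
 [-148.   -17.2]
 [-100.8   -5.4]
 [-124.3   88. ]]
250 [109, 108, 105, 103, 100, 87, 63, 47, 53, 59, 73, 79, 96, 115, 124, 134, 131, 130, 130, 128, 131, 131, 126, 126, 124, 127, 128, 131, 130, 131, 132, 127, 113, 75, 61, 72, 95, 120, 132, 129, 130, 130, 131, 136, 130, 129, 131, 131, 133, 130, 133, 131, 130, 131, 131, 132, 130, 129, 129, 130, 129, 126, 129, 129, 130] [31.0, 29.0, 30.0, 32.0, 32.0, 31.0, 32.0, 23.0, 4.0, 0.0, -0.0, 4.0, 0.0, 1.0, 1.0, -0.0, -0.0, 1.0, 1.0, 1.0, -2.0, 2.0, 21.0, 22.0, 22.0, 18.0, 21.0, 20.0, 19.0, 21.0, 24.0, 21.0, 22.0, 18.0, 3.0, -1.0, -0.0, 1.0, 1.0, -2.0, 0.0, 5.0, 2.0, -0.0, 1.0, -1.0, 1.0, 0.0, 2.0, 4.0, -2.0, -2.0, 1.0, -1.0, 3.0, -0.0, 1.0, -3.0, -0.0, 2.0, -2.0, -0.0, -1.0, 2.0, -3.0]
260 [107, 99, 92, 75, 55, 48, 55, 68, 73,
[... 984 characters left out ...]
1.0, 4.0, -2.0, -1.0, 5.0, 2.0, -3.0, -1.0, 3.0, 0.0, -1.0, 20.0, 21.0, 22.0, 19.0, 20.0, 17.0, 21.0, 20.0, 19.0, 21.0, 20.0, 15.0, 4.0, 0.0, 1.0, 3.0, 4.0, -1.0, 0.0, 1.0, -0.0, 2.0, 4.0, -2.0, -0.0, 1.0, 0.0, -0.0, 1.0, -3.0, 1.0, 1.0, -1.0, 1.0, 2.0, 1.0, 1.0, -3.0, 2.0, 0.0, 3.0, -3.0, nan, -1.0, -3.0, 2.0, 2.0, -1.0, -1.0, 1.0, 2.0]
[27, 40, 39, 40, 42, 45, 44, 41, 41, 39, 39, 42, 38, 43, 39, 44, 46, 43, 46, 66, 101, 121, 128, 130, 129, 133, 132, 134, 132, 130, 130, 129, 129, 132, 131, 133, 133, 130, 129, 131] [35, 38, 40, 43, 40, 44, 42, 36, 40, 39, 39, 41, 43, 38, 42, 39, 35, 40, 38, 45, 71, 104, 119, 127, 129, 132, 129, 129, 133, 131, 131, 132, 133, 133, 133, 131, 130, 129, 127, 130]
```

Call:
{"name": "send_rows", "arguments": {"rows": [{"roll":-2.2,"jaw":-0.5},{"dx":28,"dy":-23,"jaw":-0.5},{"dx":28,"dy":-23,"jaw":-0.5},{"dx":28,"dy":-23,"jaw":-0.5},{"dx":28,"dy":-23,"jaw":-0.5},{"dx":28,"dy":-23,"jaw":-0.5},{"dx":28,"dy":-23,"jaw":-0.5},{"dx":28,"dy":-23,"jaw":-0.5},{"dx":28,"dy":-23,"jaw":-0.5},{"dx":28,"dy":-23,"jaw":-0.5},{"dx":28,"dy":-23,"jaw":-0.5},{"dx":28,"dy":-23,"jaw":-0.5}]}}

```text
invalid input at $.rows[0]: expected keys dx, dy, dz, roll, jaw
```

Call:
{"name": "send_rows", "arguments": {"rows": [{"dx":26,"dy":-22,"jaw":-0.5},{"dx":26,"dy":-22,"jaw":-0.5},{"dx":26,"dy":-22,"jaw":-0.5},{"dx":26,"dy":-22,"jaw":-0.5},{"dx":20,"dy":-20,"jaw":-0.5},{"jaw":-0.5},{"jaw":-0.5}]}}

```text
invalid input at $.rows[0]: expected keys dx, dy, dz, roll, jaw
```

Call:
{"name": "send_rows", "arguments": {"rows": [{"dx":0,"dy":0,"dz":0,"roll":-2.2,"jaw":-0.5},{"dx":28,"dy":-23,"dz":0,"roll":0,"jaw":-0.5},{"dx":28,"dy":-23,"dz":0,"roll":0,"jaw":-0.5},{"dx":28,"dy":-23,"dz":0,"roll":0,"jaw":-0.5},{"dx":28,"dy":-23,"dz":0,"roll":0,"jaw":-0.5},{"dx":28,"dy":-23,"dz":0,"roll":0,"jaw":-0.5},{"dx":28,"dy":-23,"dz":0,"roll":0,"jaw":-0.5},{"dx":28,"dy":-23,"dz":0,"roll":0,"jaw":-0.5},{"dx":28,"dy":-23,"dz":0,"roll":0,"jaw":-0.5},{"dx":28,"dy":-23,"dz":0,"roll":0,"jaw":-0.5},{"dx":28,"dy":-23,"dz":0,"roll":0,"jaw":-0.5},{"dx":28,"dy":-23,"dz":0,"roll":0,"jaw":-0.5}]}}

```text
time_s: 1.2
ee_pos: [0.3839, -0.1505, 0.2056]
eef_rot: [3.141, -0.0, 0.424]
force: [0.5, 0.3, 0.5]
grip_width: 0.0702
grip_force: 0.0
```

Call:
{"name": "send_rows", "arguments": {"rows": [{"dx":26,"dy":-22,"dz":0,"roll":0,"jaw":-0.5},{"dx":26,"dy":-22,"dz":0,"roll":0,"jaw":-0.5},{"dx":26,"dy":-22,"dz":0,"roll":0,"jaw":-0.5},{"dx":26,"dy":-22,"dz":0,"roll":0,"jaw":-0.5},{"dx":20,"dy":-20,"dz":0,"roll":0,"jaw":-0.5},{"dx":0,"dy":0,"dz":0,"roll":0,"jaw":-0.5},{"dx":0,"dy":0,"dz":0,"roll":0,"jaw":-0.5}]}}

```text
time_s: 1.78
ee_pos: [0.4521, -0.0019, 0.2052]
eef_rot: [-3.141, 0.001, 0.427]
force: [-0.1, 0.3, 0.5]
grip_width: 0.0706
grip_force: 0.0
```

Call:
{"name": "send_rows", "arguments": {"rows": [{"dx":0,"dy":-4,"dz":30,"roll":0,"jaw":-0.5},{"dx":0,"dy":0,"dz":36,"roll":0,"jaw":-0.5},{"dx":0,"dy":0,"dz":36,"roll":0,"jaw":-0.5},{"dx":0,"dy":0,"dz":36,"roll":0,"jaw":-0.5},{"dx":0,"dy":0,"dz":30,"roll":0,"jaw":-0.5},{"dx":0,"dy":0,"dz":15,"roll":0,"jaw":-0.5},{"dx":0,"dy":0,"dz":10,"roll":0,"jaw":-0.5},{"dx":0,"dy":0,"dz":6,"roll":0,"jaw":-0.5},{"dx":0,"dy":0,"dz":0,"roll":0,"jaw":-0.5},{"dx":0,"dy":0,"dz":0,"roll":0,"jaw":-0.5}]}}

```text
time_s: 2.62
ee_pos: [0.4509, 0.0005, 0.0072]
eef_rot: [3.141, -0.001, 0.424]
force: [0.0, -0.5, -0.8]
grip_width: 0.0708
grip_force: 0.0
```

Run:
```python
from h import *
c,W=cam('top','a1.png'); cv2.imwrite('pics/a1c.png',cv2.resize(c['frame'][130:290,180:440,::-1],None,fx=3,fy=3))
o=get_obs();print(o['ee_pos'],o['eef_rot'],o['force'])
```

```text
[0.45107792 0.00061743 0.00747293] [ 3.14074751e+00 -1.48856269e-03  4.23976295e-01] [0.35699781 0.07407672 0.73194147]
```

View pics/a1c.png

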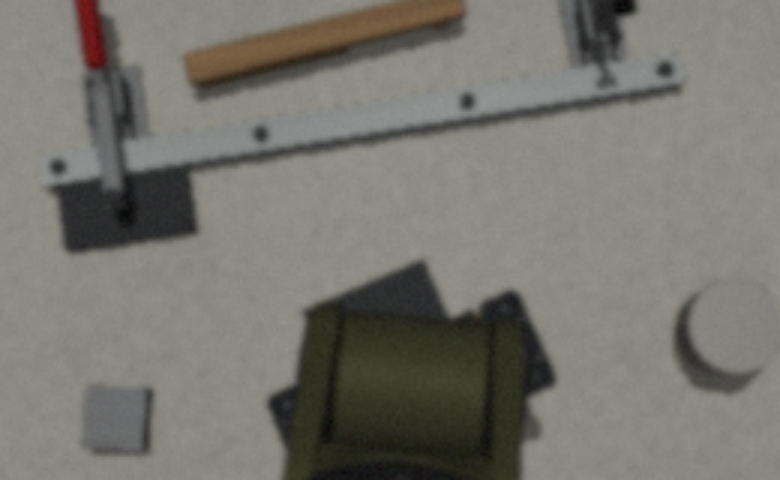

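Seen from above, the gripper is squarely behind the plate (crop 380,290) with its axis along the long side. I'll push along the plate's normal.

Call:
{"name": "send_rows", "arguments": {"rows": [{"dx":10,"dy":0,"dz":0,"roll":0,"jaw":-0.5},{"dx":10,"dy":0,"dz":0,"roll":0,"jaw":-0.5},{"dx":4,"dy":0,"dz":0,"roll":0,"jaw":-0.5},{"dx":4,"dy":0,"dz":0,"roll":0,"jaw":-0.5},{"dx":4,"dy":0,"dz":0,"roll":0,"jaw":-0.5},{"dx":5,"dy":0,"dz":0,"roll":0,"jaw":-0.5},{"dx":5,"dy":0,"dz":0,"roll":0,"jaw":-0.5},{"dx":5,"dy":0,"dz":0,"roll":0,"jaw":-0.5},{"dx":5,"dy":0,"dz":0,"roll":0,"jaw":-0.5},{"dx":5,"dy":0,"dz":0,"roll":0,"jaw":-0.5},{"dx":5,"dy":0,"dz":0,"roll":0,"jaw":-0.5},{"dx":5,"dy":0,"dz":0,"roll":0,"jaw":-0.5}]}}

```text
time_s: 3.67
ee_pos: [0.5107, 0.0283, 0.0063]
eef_rot: [-3.141, 0.003, 0.424]
force: [-7.8, -3.4, 7.8]
grip_width: 0.0703
grip_force: 4.7
```

Call:
{"name": "send_rows", "arguments": {"rows": [{"dx":5,"dy":0,"dz":0,"roll":0,"jaw":-0.5},{"dx":5,"dy":0,"dz":0,"roll":0,"jaw":-0.5},{"dx":5,"dy":0,"dz":0,"roll":0,"jaw":-0.5},{"dx":4,"dy":0,"dz":0,"roll":0,"jaw":-0.5},{"dx":3,"dy":0,"dz":0,"roll":2,"jaw":-0.5},{"dx":3,"dy":0,"dz":0,"roll":2,"jaw":-0.5},{"dx":3,"dy":0,"dz":0,"roll":2,"jaw":-0.5},{"dx":3,"dy":0,"dz":0,"roll":2,"jaw":-0.5},{"dx":3,"dy":0,"dz":0,"roll":2,"jaw":-0.5},{"dx":3,"dy":0,"dz":0,"roll":2,"jaw":-0.5},{"dx":3,"dy":0,"dz":0,"roll":2.2,"jaw":-0.5},{"dx":0,"dy":0,"dz":0,"roll":0,"jaw":-0.5}]}}

```text
time_s: 4.67
ee_pos: [0.5484, 0.0432, 0.0062]
eef_rot: [-3.141, 0.002, 0.174]
force: [-2.8, 0.7, 1.2]
grip_width: 0.0707
grip_force: 1.5
```

```bash
cat >> h.py <<'E'
L0=np.array([646.5,16.4]);N=np.array([.9845,.1755]);D=np.array([-.1755,.9845])
def tcp():
    o=get_obs();p=np.array(o['ee_pos'])*1000-[*L0,0]
    print('tcp local',(p[:2]@N).round(1),(p[:2]@D).round(1),p[2].round(1),'yaw',np.degrees(o['eef_rot'][2]).round(2),'F loc',np.round([o['force'][:2]@N,o['force'][:2]@D,o['force'][2]],1),o['time_s'])
E
python3 - <<'E'
from h import *
tcp()
c,W=cam('top'); cv2.imwrite('pics/a2c.png',cv2.resize(c['frame'][130:290,180:440,::-1],None,fx=3,fy=3))
E
```

```text
tcp local -91.9 43.6 6.2 yaw 10.0 F loc [-2.6  1.2  1.2] 4.6667
```

View pics/a2c.png

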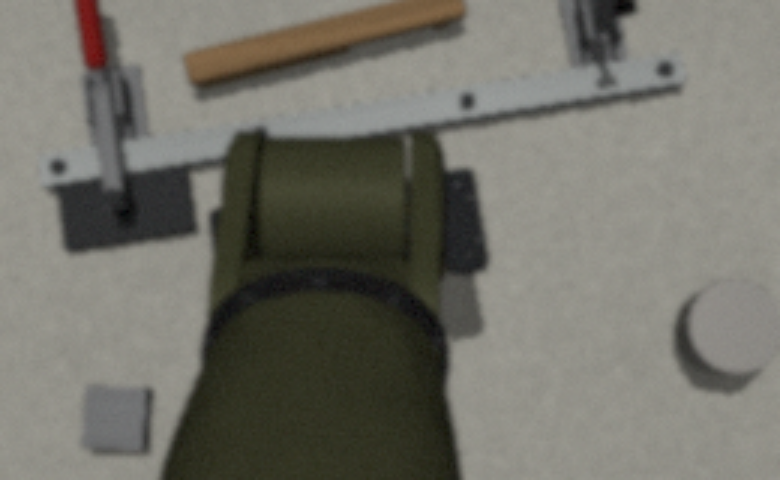

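The arm hides the plate, but the jaws are parallel to the rail with the plate front about 30 mm short of it. I'll advance, back off, rise and swing aside to look.

Call:
{"name": "send_rows", "arguments": {"rows": [{"dx":5,"dy":0,"dz":0,"roll":0,"jaw":-0.5},{"dx":5,"dy":0,"dz":0,"roll":0,"jaw":-0.5},{"dx":5,"dy":0,"dz":0,"roll":0,"jaw":-0.5},{"dx":5,"dy":0,"dz":0,"roll":0,"jaw":-0.5},{"dx":4,"dy":0,"dz":0,"roll":0,"jaw":-0.5},{"dx":0,"dy":0,"dz":0,"roll":0,"jaw":-0.5},{"dx":-5,"dy":0,"dz":0,"roll":0,"jaw":-0.5},{"dx":-20,"dy":0,"dz":0,"roll":0,"jaw":-0.5},{"dx":-10,"dy":10,"dz":-20,"roll":0,"jaw":-0.5},{"dx":0,"dy":20,"dz":-30,"roll":0,"jaw":-0.5},{"dx":0,"dy":30,"dz":-20,"roll":-7,"jaw":-0.2},{"dx":0,"dy":30,"dz":0,"roll":-7,"jaw":0.5}]}}

```text
time_s: 5.72
ee_pos: [0.5589, -0.0479, 0.0813]
eef_rot: [3.137, -0.006, 0.427]
force: [0.6, -0.8, 0.9]
grip_width: 0.0604
grip_force: 0.0
```

Call:
{"name": "send_rows", "arguments": {"rows": [{"dx":0,"dy":30,"dz":0,"roll":-7,"jaw":0.5},{"dx":-10,"dy":20,"dz":0,"roll":-7,"jaw":0.5},{"dx":-10,"dy":0,"dz":0,"roll":-7,"jaw":0.5},{"dx":-10,"dy":0,"dz":0,"roll":-7,"jaw":0.5},{"dx":0,"dy":0,"dz":0,"roll":-7,"jaw":0.5},{"dx":0,"dy":0,"dz":0,"roll":-7,"jaw":0.5},{"dx":0,"dy":0,"dz":0,"roll":-7,"jaw":0.5},{"dx":0,"dy":0,"dz":0,"roll":-7,"jaw":0.5},{"dx":0,"dy":0,"dz":0,"roll":-7,"jaw":0.5},{"dx":0,"dy":0,"dz":0,"roll":-7,"jaw":0.5},{"dx":0,"dy":0,"dz":0,"roll":-6,"jaw":0.5},{"dx":0,"dy":0,"dz":0,"roll":0,"jaw":0.5}]}}

```text
time_s: 6.72
ee_pos: [0.5563, -0.1098, 0.0767]
eef_rot: [3.141, 0.0, 1.752]
force: [0.4, -0.1, -0.2]
grip_width: 0.0236
grip_force: 0.0
```

```bash
cat >> h.py <<'E'
def plate(c,W,box):
    r,q=rect(c,W,.008,.025,box,70)
    b=cv2.boxPoints(r)-L0; print('plate',np.round(r[1],1),len(q),'corners',np.c_[b@N,b@D].round(1).tolist())
E
python3 - <<'E'
from h import *
tcp(); print(get_obs()['qpos'].round(2))
c,W=cam('top'); cv2.imwrite('pics/a3c.png',cv2.resize(c['frame'][130:290,180:440,::-1],None,fx=3,fy=3))
plate(c,W,(250,345,170,262))
E
```

```text
tcp local -111.0 -108.4 76.7 yaw 100.4 F loc [ 0.4 -0.2 -0.2] 6.7167
[-0.26  0.47  1.6   0.    1.07 -0.44]
plate [48.8 94.2] 858 corners [[-61.3, 90.8], [-61.7, -3.4], [-13.0, -3.6], [-12.6, 90.6]]
```

View pics/a3c.png

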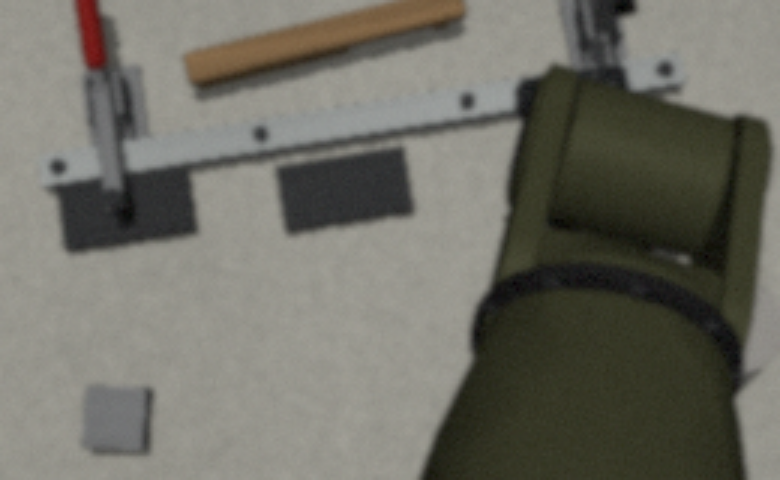

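The plate is now parallel to the rail, 12 mm short of it and about 65 mm from the joint (crop 345,190). Next comes the end push.

Call:
{"name": "send_rows", "arguments": {"rows": [{"dx":25,"dy":0,"dz":0,"roll":0.3,"jaw":0.5},{"dx":25,"dy":0,"dz":0,"roll":0,"jaw":0.5},{"dx":20,"dy":10,"dz":0,"roll":0,"jaw":0.5},{"dx":0,"dy":25,"dz":0,"roll":0,"jaw":0.5},{"dx":0,"dy":25,"dz":0,"roll":0,"jaw":0.5},{"dx":0,"dy":14,"dz":0,"roll":0,"jaw":0.5},{"dx":0,"dy":0,"dz":20,"roll":0,"jaw":0.5},{"dx":0,"dy":0,"dz":20,"roll":0,"jaw":0.5},{"dx":0,"dy":0,"dz":15,"roll":0,"jaw":0.5},{"dx":0,"dy":0,"dz":10,"roll":0,"jaw":0.5},{"dx":0,"dy":0,"dz":5,"roll":0,"jaw":0.5},{"dx":0,"dy":0,"dz":0,"roll":0,"jaw":0.5}]}}

```text
time_s: 7.77
ee_pos: [0.6168, -0.0282, 0.0058]
eef_rot: [-3.141, -0.0, 1.74]
force: [-0.0, -0.2, 0.0]
grip_width: 0.0234
grip_force: 0.0
```

```bash
python3 -c "
from h import *
tcp()"
```

```text
tcp local -37.0 -38.7 5.8 yaw 99.71 F loc [-0.1 -0.1  0. ] 7.7667
```

Call:
{"name": "send_rows", "arguments": {"rows": [{"dx":9,"dy":0,"dz":0,"roll":-0.4,"jaw":0.5},{"dx":9,"dy":0,"dz":0,"roll":0,"jaw":0.5},{"dx":4,"dy":0,"dz":0,"roll":0,"jaw":0.5},{"dx":4,"dy":0,"dz":0,"roll":0,"jaw":0.5},{"dx":5,"dy":0,"dz":0,"roll":0,"jaw":0.5},{"dx":5,"dy":0,"dz":0,"roll":0,"jaw":0.5},{"dx":5,"dy":0,"dz":0,"roll":0,"jaw":0.5},{"dx":5,"dy":0,"dz":0,"roll":0,"jaw":0.5},{"dx":5,"dy":0,"dz":0,"roll":0,"jaw":0.5},{"dx":5,"dy":0,"dz":0,"roll":0,"jaw":0.5},{"dx":5,"dy":0,"dz":0,"roll":0,"jaw":0.5},{"dx":5,"dy":0,"dz":0,"roll":0,"jaw":0.5}]}}

```text
time_s: 8.77
ee_pos: [0.6062, 0.0366, 0.0074]
eef_rot: [3.14, 0.001, 1.749]
force: [0.8, -6.5, 3.6]
grip_width: 0.0233
grip_force: 3.1
```

Call:
{"name": "send_rows", "arguments": {"rows": [{"dx":5,"dy":0,"dz":0,"roll":0,"jaw":0.5},{"dx":5,"dy":0,"dz":0,"roll":0,"jaw":0.5},{"dx":4,"dy":0,"dz":0,"roll":0,"jaw":0.5},{"dx":3,"dy":0,"dz":0,"roll":0,"jaw":0.5},{"dx":0,"dy":0,"dz":0,"roll":0,"jaw":0.5}]}}

```text
time_s: 9.18
ee_pos: [0.603, 0.0538, 0.0073]
eef_rot: [3.14, 0.001, 1.749]
force: [1.1, 0.1, 0.8]
grip_width: 0.0238
grip_force: 0.7
```

Run:
```python
from h import *
tcp()
c,W=cam('scene'); p=cv2.resize(c['frame'][110:290,300:520,::-1],None,fx=3,fy=3); cv2.imwrite('pics/a4.png',p)
```

```text
tcp local -36.2 44.5 7.3 yaw 100.22 F loc [ 1.1 -0.1  0.8] 9.1833
```

View pics/a4.png

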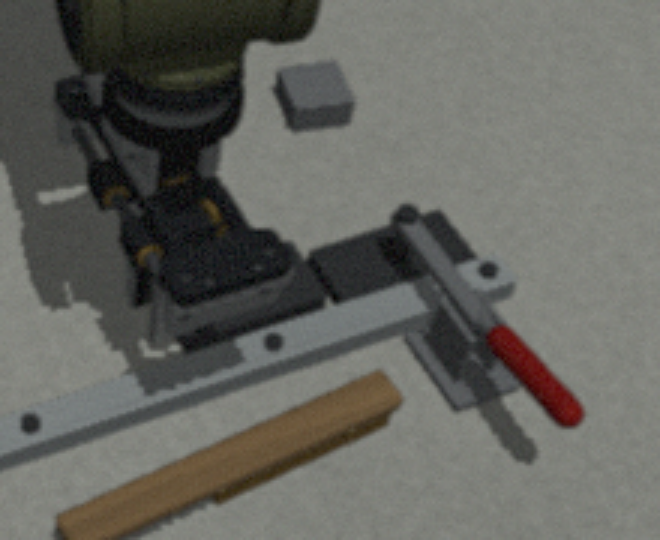

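A gap of about 6 mm to the clamped plate remains (325,280 in the crop). Now I'll back off and go round to the long side to seat the plate on the rail.

Call:
{"name": "send_rows", "arguments": {"rows": [{"dx":-5,"dy":0,"dz":0,"roll":0,"jaw":0.5},{"dx":-15,"dy":0,"dz":-10,"roll":0,"jaw":0.5},{"dx":0,"dy":-10,"dz":-35,"roll":0,"jaw":0.5},{"dx":0,"dy":-20,"dz":-20,"roll":0,"jaw":0},{"dx":0,"dy":-30,"dz":0,"roll":0,"jaw":-0.5},{"dx":0,"dy":-25,"dz":0,"roll":0,"jaw":-0.5},{"dx":0,"dy":0,"dz":0,"roll":7,"jaw":-0.5},{"dx":0,"dy":0,"dz":0,"roll":7,"jaw":-0.5},{"dx":0,"dy":0,"dz":0,"roll":7,"jaw":-0.5},{"dx":0,"dy":0,"dz":0,"roll":7,"jaw":-0.5},{"dx":0,"dy":0,"dz":0,"roll":7,"jaw":-0.5},{"dx":0,"dy":0,"dz":0,"roll":7,"jaw":-0.5}]}}

```text
time_s: 10.23
ee_pos: [0.5226, 0.0178, 0.0722]
eef_rot: [3.141, -0.0, 1.009]
force: [0.2, 0.6, 0.1]
grip_width: 0.0704
grip_force: 0.0
```

Call:
{"name": "send_rows", "arguments": {"rows": [{"dx":0,"dy":0,"dz":0,"roll":7,"jaw":-0.5},{"dx":0,"dy":0,"dz":0,"roll":7,"jaw":-0.5},{"dx":0,"dy":0,"dz":0,"roll":7,"jaw":-0.5},{"dx":0,"dy":0,"dz":0,"roll":7,"jaw":-0.5},{"dx":0,"dy":0,"dz":0,"roll":7,"jaw":-0.5},{"dx":0,"dy":0,"dz":0,"roll":7,"jaw":-0.5},{"dx":0,"dy":0,"dz":0,"roll":6,"jaw":-0.5},{"dx":0,"dy":-25,"dz":0,"roll":0,"jaw":-0.5},{"dx":0,"dy":-25,"dz":0,"roll":0,"jaw":-0.5},{"dx":0,"dy":-25,"dz":0,"roll":0,"jaw":-0.5},{"dx":0,"dy":0,"dz":0,"roll":0,"jaw":-0.5}]}}

```text
time_s: 11.15
ee_pos: [0.5088, 0.0946, 0.0721]
eef_rot: [-3.141, -0.0, 0.18]
force: [0.7, -0.5, 0.9]
grip_width: 0.0704
grip_force: 0.0
```

```bash
python3 -c "
from h import *
tcp()
c,W=cam('top');plate(c,W,(235,345,170,240))"
```

```text
tcp local -121.9 101.2 72.1 yaw 10.3 F loc [ 0.6 -0.7  0.9] 11.15
plate [ 9.4 96.7] 121 corners [[-21.6, 152.5], [-22.1, 55.8], [-12.7, 55.7], [-12.2, 152.4]]
```

Call:
{"name": "send_rows", "arguments": {"rows": [{"dx":0,"dy":-1,"dz":25,"roll":0.2,"jaw":-0.5},{"dx":0,"dy":0,"dz":22,"roll":0,"jaw":-0.5},{"dx":0,"dy":0,"dz":13,"roll":0,"jaw":-0.5},{"dx":0,"dy":0,"dz":6,"roll":0,"jaw":-0.5},{"dx":16,"dy":0,"dz":0,"roll":0,"jaw":-0.5},{"dx":16,"dy":0,"dz":0,"roll":0,"jaw":-0.5},{"dx":10,"dy":0,"dz":0,"roll":0,"jaw":-0.5},{"dx":4,"dy":0,"dz":0,"roll":0,"jaw":-0.5},{"dx":4,"dy":0,"dz":0,"roll":0,"jaw":-0.5},{"dx":4,"dy":0,"dz":0,"roll":0,"jaw":-0.5},{"dx":4,"dy":0,"dz":0,"roll":0,"jaw":-0.5},{"dx":3,"dy":0,"dz":0,"roll":0,"jaw":-0.5}]}}

```text
time_s: 12.2
ee_pos: [0.5682, 0.1038, 0.0056]
eef_rot: [3.142, 0.003, 0.175]
force: [-10.2, -2.4, 8.0]
grip_width: 0.0704
grip_force: 5.2
```

Call:
{"name": "send_rows", "arguments": {"rows": [{"dx":1,"dy":0,"dz":0,"roll":0,"jaw":-0.5},{"dx":0,"dy":0,"dz":0,"roll":0,"jaw":-0.5}]}}

```text
time_s: 12.37
ee_pos: [0.5693, 0.104, 0.0056]
eef_rot: [3.142, 0.002, 0.175]
force: [-6.0, -0.7, 5.6]
grip_width: 0.0702
grip_force: 3.1
```

```bash
python3 -c "
from h import *
tcp()"
```

```text
tcp local -60.6 99.8 5.6 yaw 10.01 F loc [-6.   0.4  5.6] 12.3667
```

Stepping 1 mm at a time until the force rises against the rail.

Call:
{"name": "send_rows", "arguments": {"rows": [{"dx":1,"dy":0,"dz":0,"roll":0,"jaw":-0.5},{"dx":1,"dy":0,"dz":0,"roll":0,"jaw":-0.5},{"dx":0,"dy":0,"dz":0,"roll":0,"jaw":-0.5}]}}

```text
time_s: 12.62
ee_pos: [0.5711, 0.1044, 0.0056]
eef_rot: [-3.142, 0.002, 0.175]
force: [-6.7, -2.2, 6.1]
grip_width: 0.0707
grip_force: 3.8
```

Call:
{"name": "send_rows", "arguments": {"rows": [{"dx":1,"dy":0,"dz":0,"roll":0,"jaw":-0.5},{"dx":0,"dy":0,"dz":0,"roll":0,"jaw":-0.5}]}}

```text
time_s: 12.78
ee_pos: [0.572, 0.1046, 0.0056]
eef_rot: [-3.142, 0.003, 0.175]
force: [-8.5, -1.3, 7.5]
grip_width: 0.0702
grip_force: 3.9
```

Call:
{"name": "send_rows", "arguments": {"rows": [{"dx":1,"dy":0,"dz":0,"roll":0,"jaw":-0.5},{"dx":0,"dy":0,"dz":0,"roll":0,"jaw":-0.5}]}}

```text
time_s: 12.95
ee_pos: [0.573, 0.1048, 0.0056]
eef_rot: [-3.142, 0.003, 0.175]
force: [-7.5, -0.9, 5.8]
grip_width: 0.0706
grip_force: 3.8
```

Call:
{"name": "send_rows", "arguments": {"rows": [{"dx":1,"dy":0,"dz":0,"roll":0,"jaw":-0.5},{"dx":0,"dy":0,"dz":0,"roll":0,"jaw":-0.5}]}}

```text
time_s: 13.12
ee_pos: [0.574, 0.105, 0.0056]
eef_rot: [-3.142, 0.003, 0.175]
force: [-9.5, -1.6, 5.4]
grip_width: 0.0705
grip_force: 3.8
```

Call:
{"name": "send_rows", "arguments": {"rows": [{"dx":1,"dy":0,"dz":0,"roll":0,"jaw":-0.5},{"dx":0,"dy":0,"dz":0,"roll":0,"jaw":-0.5}]}}

```text
time_s: 13.28
ee_pos: [0.575, 0.1051, 0.0056]
eef_rot: [-3.142, 0.003, 0.175]
force: [-8.5, -1.8, 6.4]
grip_width: 0.0704
grip_force: 3.8
```

Call:
{"name": "send_rows", "arguments": {"rows": [{"dx":1,"dy":0,"dz":0,"roll":0,"jaw":-0.5},{"dx":0,"dy":0,"dz":0,"roll":0,"jaw":-0.5}]}}

```text
time_s: 13.45
ee_pos: [0.5753, 0.1052, 0.0056]
eef_rot: [-3.142, 0.004, 0.175]
force: [-13.3, -2.7, 9.5]
grip_width: 0.0706
grip_force: 6.5
```

Run:
```python
from h import *
tcp()
c,W=cam('scene'); p=cv2.resize(c['frame'][130:270,320:500,::-1],None,fx=4,fy=4); cv2.imwrite('pics/a5.png',p)
```

```text
tcp local -54.5 99.9 5.6 yaw 10.02 F loc [-13.5  -0.3   9.5] 13.45
```

View pics/a5.png

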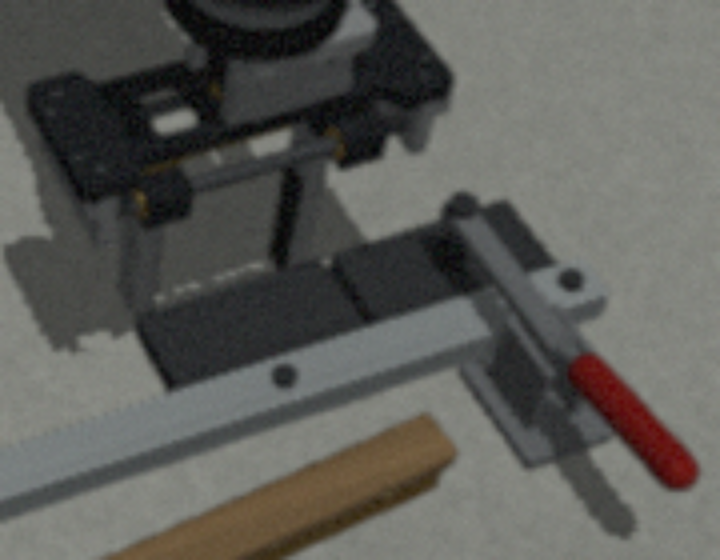

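The plate's far side is now at the rail, and a small gap to the clamped plate remains at (350,285). I'll press a little more to seat it.

Call:
{"name": "send_rows", "arguments": {"rows": [{"dx":1,"dy":0,"dz":0,"roll":0,"jaw":-0.5},{"dx":0,"dy":0,"dz":0,"roll":0,"jaw":-0.5}]}}

```text
time_s: 13.67
ee_pos: [0.5754, 0.1052, 0.0055]
eef_rot: [-3.142, 0.007, 0.175]
force: [-18.8, -3.8, 15.5]
grip_width: 0.0704
grip_force: 10.2
```

Call:
{"name": "send_rows", "arguments": {"rows": [{"dx":1,"dy":0,"dz":0,"roll":0,"jaw":-0.5},{"dx":0,"dy":0,"dz":0,"roll":0,"jaw":-0.5}]}}

```text
time_s: 13.83
ee_pos: [0.5755, 0.1052, 0.0055]
eef_rot: [-3.142, 0.009, 0.175]
force: [-26.4, -5.0, 20.5]
grip_width: 0.0704
grip_force: 13.9
```

Seated on the rail: the force rises with no further motion. Now the final end push.

Call:
{"name": "send_rows", "arguments": {"rows": [{"dx":-5,"dy":0,"dz":0,"roll":0,"jaw":-0.5},{"dx":-20,"dy":0,"dz":0,"roll":0,"jaw":-0.5},{"dx":-10,"dy":10,"dz":-25,"roll":0,"jaw":-0.5},{"dx":0,"dy":20,"dz":-35,"roll":0,"jaw":0},{"dx":0,"dy":25,"dz":0,"roll":0,"jaw":0.7},{"dx":0,"dy":25,"dz":0,"roll":0,"jaw":0.7},{"dx":0,"dy":0,"dz":0,"roll":-7,"jaw":0.7},{"dx":0,"dy":0,"dz":0,"roll":-7,"jaw":0.7},{"dx":0,"dy":0,"dz":0,"roll":-7,"jaw":0.7},{"dx":0,"dy":0,"dz":0,"roll":-7,"jaw":0.7},{"dx":0,"dy":0,"dz":0,"roll":-7,"jaw":0.7},{"dx":0,"dy":0,"dz":0,"roll":-7,"jaw":0.7}]}}

```text
time_s: 14.83
ee_pos: [0.5582, 0.0209, 0.0656]
eef_rot: [3.141, -0.0, 0.914]
force: [0.1, 0.1, -0.0]
grip_width: 0.0155
grip_force: 0.0
```

Call:
{"name": "send_rows", "arguments": {"rows": [{"dx":0,"dy":0,"dz":0,"roll":-7,"jaw":0.7},{"dx":0,"dy":0,"dz":0,"roll":-7,"jaw":0.7},{"dx":0,"dy":0,"dz":0,"roll":-7,"jaw":0.7},{"dx":0,"dy":0,"dz":0,"roll":-7,"jaw":0.7},{"dx":0,"dy":0,"dz":0,"roll":-7,"jaw":0.7},{"dx":0,"dy":0,"dz":0,"roll":-7,"jaw":0.7},{"dx":0,"dy":20,"dz":0,"roll":-6,"jaw":0.7},{"dx":0,"dy":20,"dz":0,"roll":0,"jaw":0.7},{"dx":0,"dy":20,"dz":0,"roll":0,"jaw":0.7},{"dx":0,"dy":0,"dz":0,"roll":0,"jaw":0.7},{"dx":0,"dy":0,"dz":0,"roll":0,"jaw":0.7}]}}

```text
time_s: 15.75
ee_pos: [0.6176, 0.0294, 0.0651]
eef_rot: [-3.141, -0.0, 1.746]
force: [0.1, 0.1, -0.6]
grip_width: 0.0141
grip_force: 0.0
```

```bash
python3 -c "
from h import *
tcp();print(get_obs()['grip_width'])"
```

```text
tcp local -26.2 17.8 65.1 yaw 100.02 F loc [ 0.1  0.1 -0.6] 15.75
0.01412559126778551
```

Call:
{"name": "send_rows", "arguments": {"rows": [{"dx":0,"dy":3,"dz":25,"roll":0,"jaw":0.7},{"dx":0,"dy":0,"dz":20,"roll":0,"jaw":0.7},{"dx":0,"dy":0,"dz":10,"roll":0,"jaw":0.7},{"dx":0,"dy":0,"dz":4,"roll":0,"jaw":0.7},{"dx":10,"dy":0,"dz":0,"roll":0,"jaw":0.7},{"dx":10,"dy":0,"dz":0,"roll":0,"jaw":0.7},{"dx":4,"dy":0,"dz":0,"roll":0,"jaw":0.7},{"dx":3,"dy":0,"dz":0,"roll":0,"jaw":0.7},{"dx":2,"dy":0,"dz":0,"roll":0,"jaw":0.7},{"dx":0,"dy":0,"dz":0,"roll":0,"jaw":0.7}]}}

```text
time_s: 16.58
ee_pos: [0.6161, 0.0585, 0.0076]
eef_rot: [3.14, 0.001, 1.746]
force: [1.5, -2.5, 1.4]
grip_width: 0.0144
grip_force: 1.1
```

Call:
{"name": "send_rows", "arguments": {"rows": [{"dx":1.5,"dy":0,"dz":0,"roll":0,"jaw":0.7},{"dx":0,"dy":0,"dz":0,"roll":0,"jaw":0.7}]}}

```text
time_s: 16.75
ee_pos: [0.616, 0.0595, 0.0075]
eef_rot: [3.14, 0.001, 1.745]
force: [0.2, -5.1, 4.8]
grip_width: 0.0141
grip_force: 2.6
```

Call:
{"name": "send_rows", "arguments": {"rows": [{"dx":1,"dy":0,"dz":0,"roll":0,"jaw":0.7},{"dx":0,"dy":0,"dz":0,"roll":0,"jaw":0.7}]}}

```text
time_s: 16.92
ee_pos: [0.6158, 0.0602, 0.0075]
eef_rot: [3.14, 0.001, 1.745]
force: [0.1, -7.2, 5.7]
grip_width: 0.0144
grip_force: 3.3
```

Call:
{"name": "send_rows", "arguments": {"rows": [{"dx":1,"dy":0,"dz":0,"roll":0,"jaw":0.7},{"dx":0,"dy":0,"dz":0,"roll":0,"jaw":0.7}]}}

```text
time_s: 17.08
ee_pos: [0.6157, 0.0611, 0.0075]
eef_rot: [3.14, 0.001, 1.745]
force: [-0.3, -7.6, 4.5]
grip_width: 0.0142
grip_force: 3.5
```

Call:
{"name": "send_rows", "arguments": {"rows": [{"dx":1,"dy":0,"dz":0,"roll":0,"jaw":0.7},{"dx":1,"dy":0,"dz":0,"roll":0,"jaw":0.7},{"dx":0,"dy":0,"dz":0,"roll":0,"jaw":0.7}]}}

```text
time_s: 17.33
ee_pos: [0.6154, 0.0628, 0.0075]
eef_rot: [3.14, 0.002, 1.745]
force: [0.6, -9.6, 4.1]
grip_width: 0.0138
grip_force: 4.6
```

Call:
{"name": "send_rows", "arguments": {"rows": [{"dx":1,"dy":0,"dz":0,"roll":0,"jaw":0.7},{"dx":0,"dy":0,"dz":0,"roll":0,"jaw":0.7}]}}

```text
time_s: 17.5
ee_pos: [0.6153, 0.0629, 0.0075]
eef_rot: [3.14, 0.003, 1.745]
force: [1.5, -15.6, 3.5]
grip_width: 0.0138
grip_force: 7.6
```

Call:
{"name": "send_rows", "arguments": {"rows": [{"dx":1,"dy":0,"dz":0,"roll":0,"jaw":0.7},{"dx":0,"dy":0,"dz":0,"roll":0,"jaw":0.7}]}}

```text
time_s: 17.67
ee_pos: [0.6153, 0.063, 0.0075]
eef_rot: [3.14, 0.004, 1.745]
force: [2.5, -20.5, 3.5]
grip_width: 0.0142
grip_force: 10.5
```

Call:
{"name": "send_rows", "arguments": {"rows": [{"dx":1,"dy":0,"dz":0,"roll":0,"jaw":0.7},{"dx":0,"dy":0,"dz":0,"roll":0,"jaw":0.7}]}}

```text
time_s: 17.83
ee_pos: [0.6153, 0.0632, 0.0075]
eef_rot: [3.14, 0.005, 1.745]
force: [2.7, -26.4, 3.8]
grip_width: 0.0137
grip_force: 13.4
```

Butted: the force rises at standstill. I'll go round once more to re-seat the long side.

Call:
{"name": "send_rows", "arguments": {"rows": [{"dx":-7,"dy":0,"dz":0,"roll":0,"jaw":0.7},{"dx":-15,"dy":0,"dz":-10,"roll":0,"jaw":0.7},{"dx":0,"dy":-10,"dz":-35,"roll":0,"jaw":0.5},{"dx":0,"dy":-25,"dz":-20,"roll":0,"jaw":0},{"dx":0,"dy":-30,"dz":0,"roll":0,"jaw":-0.5},{"dx":0,"dy":-25,"dz":0,"roll":0,"jaw":-0.5},{"dx":0,"dy":0,"dz":0,"roll":7,"jaw":-0.5},{"dx":0,"dy":0,"dz":0,"roll":7,"jaw":-0.5},{"dx":0,"dy":0,"dz":0,"roll":7,"jaw":-0.5},{"dx":0,"dy":0,"dz":0,"roll":7,"jaw":-0.5},{"dx":0,"dy":0,"dz":0,"roll":7,"jaw":-0.5},{"dx":0,"dy":0,"dz":0,"roll":7,"jaw":-0.5}]}}

```text
time_s: 18.83
ee_pos: [0.5296, 0.0292, 0.0724]
eef_rot: [3.141, -0.001, 1.006]
force: [0.1, 0.2, -0.0]
grip_width: 0.0695
grip_force: 0.0
```

Call:
{"name": "send_rows", "arguments": {"rows": [{"dx":0,"dy":0,"dz":0,"roll":7,"jaw":-0.5},{"dx":0,"dy":0,"dz":0,"roll":7,"jaw":-0.5},{"dx":0,"dy":0,"dz":0,"roll":7,"jaw":-0.5},{"dx":0,"dy":0,"dz":0,"roll":7,"jaw":-0.5},{"dx":0,"dy":0,"dz":0,"roll":7,"jaw":-0.5},{"dx":0,"dy":0,"dz":0,"roll":7,"jaw":-0.5},{"dx":0,"dy":0,"dz":0,"roll":6,"jaw":-0.5},{"dx":0,"dy":-25,"dz":0,"roll":0,"jaw":-0.5},{"dx":0,"dy":-25,"dz":0,"roll":0,"jaw":-0.5},{"dx":0,"dy":-25,"dz":0,"roll":0,"jaw":-0.5},{"dx":0,"dy":0,"dz":0,"roll":0,"jaw":-0.5},{"dx":0,"dy":0,"dz":0,"roll":0,"jaw":-0.5}]}}

```text
time_s: 19.83
ee_pos: [0.5164, 0.1039, 0.0722]
eef_rot: [-3.141, -0.001, 0.176]
force: [-0.2, -0.2, 0.2]
grip_width: 0.0705
grip_force: 0.0
```

```bash
python3 -c "
from h import *
tcp()"
```

```text
tcp local -112.7 109.0 72.2 yaw 10.11 F loc [-0.3 -0.2  0.2] 19.8333
```

Call:
{"name": "send_rows", "arguments": {"rows": [{"dx":0,"dy":0,"dz":25,"roll":0,"jaw":-0.5},{"dx":0,"dy":0,"dz":22,"roll":0,"jaw":-0.5},{"dx":0,"dy":0,"dz":13,"roll":0,"jaw":-0.5},{"dx":0,"dy":0,"dz":6,"roll":0,"jaw":-0.5},{"dx":20,"dy":0,"dz":0,"roll":0,"jaw":-0.5},{"dx":20,"dy":0,"dz":0,"roll":0,"jaw":-0.5},{"dx":10,"dy":0,"dz":0,"roll":0,"jaw":-0.5},{"dx":3,"dy":0,"dz":0,"roll":0,"jaw":-0.5},{"dx":2,"dy":0,"dz":0,"roll":0,"jaw":-0.5},{"dx":2,"dy":0,"dz":0,"roll":0,"jaw":-0.5},{"dx":0,"dy":0,"dz":0,"roll":0,"jaw":-0.5}]}}

```text
time_s: 20.75
ee_pos: [0.5723, 0.113, 0.0057]
eef_rot: [3.142, -0.0, 0.174]
force: [0.0, 0.7, 0.6]
grip_width: 0.0705
grip_force: 0.0
```

Call:
{"name": "send_rows", "arguments": {"rows": [{"dx":1,"dy":0,"dz":0,"roll":0,"jaw":-0.5},{"dx":1,"dy":0,"dz":0,"roll":0,"jaw":-0.5},{"dx":0,"dy":0,"dz":0,"roll":0,"jaw":-0.5}]}}

```text
time_s: 21.0
ee_pos: [0.5737, 0.1135, 0.0055]
eef_rot: [3.142, 0.002, 0.175]
force: [-4.4, -1.9, 3.9]
grip_width: 0.0705
grip_force: 2.4
```

Call:
{"name": "send_rows", "arguments": {"rows": [{"dx":1,"dy":0,"dz":0,"roll":0,"jaw":-0.5},{"dx":0,"dy":0,"dz":0,"roll":0,"jaw":-0.5}]}}

```text
time_s: 21.17
ee_pos: [0.5739, 0.1135, 0.0055]
eef_rot: [3.141, 0.004, 0.175]
force: [-11.9, -3.4, 9.3]
grip_width: 0.0703
grip_force: 6.3
```

Call:
{"name": "send_rows", "arguments": {"rows": [{"dx":1,"dy":0,"dz":0,"roll":0,"jaw":-0.5},{"dx":1,"dy":0,"dz":0,"roll":0,"jaw":-0.5},{"dx":0,"dy":0,"dz":0,"roll":0,"jaw":-0.5},{"dx":-6,"dy":0,"dz":0,"roll":0,"jaw":-0.5},{"dx":-20,"dy":0,"dz":0,"roll":0,"jaw":-0.5},{"dx":-20,"dy":0,"dz":-20,"roll":0,"jaw":-0.5},{"dx":-20,"dy":20,"dz":-30,"roll":0,"jaw":-0.5},{"dx":-20,"dy":30,"dz":-20,"roll":0,"jaw":-0.5},{"dx":-10,"dy":30,"dz":-20,"roll":0,"jaw":-0.5},{"dx":0,"dy":35,"dz":0,"roll":0,"jaw":-0.5},{"dx":0,"dy":35,"dz":0,"roll":0,"jaw":-0.5},{"dx":0,"dy":20,"dz":0,"roll":0,"jaw":-0.5}]}}

```text
time_s: 22.17
ee_pos: [0.5126, -0.0728, 0.0962]
eef_rot: [3.141, -0.002, 0.173]
force: [0.6, -0.2, 0.5]
grip_width: 0.0706
grip_force: 0.0
```

Run:
```python
from h import *
tcp()
c,W=cam('top'); s,_=cam('scene')
a=cv2.resize(c['frame'][160:230,185:315,::-1],(780,420)); 
cv2.imwrite('pics/a6.png',a)
cv2.imwrite('pics/a7.png',cv2.resize(s['frame'][160:250,340:480,::-1],(784,504)))
r,q=rect(c,W,.015,.04,(200,240,250,290),None,.025);print(r)
r,q=rect(c,W,.04,.08,(395,450,210,270),None,.058);print(r)
```

```text
tcp local -147.5 -64.3 96.2 yaw 9.93 F loc [ 0.6 -0.3  0.5] 22.1667
((428.7352600097656, 216.91250610351562), (43.1862907409668, 46.502281188964844), 0.6146528124809265)
((497.895263671875, -233.0956573486328), (62.39084243774414, 67.05641174316406), 88.5025634765625)
```

View pics/a6.png

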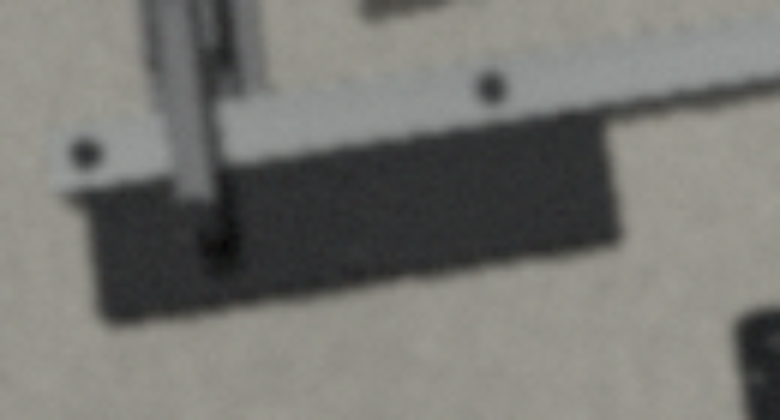

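View pics/a7.png

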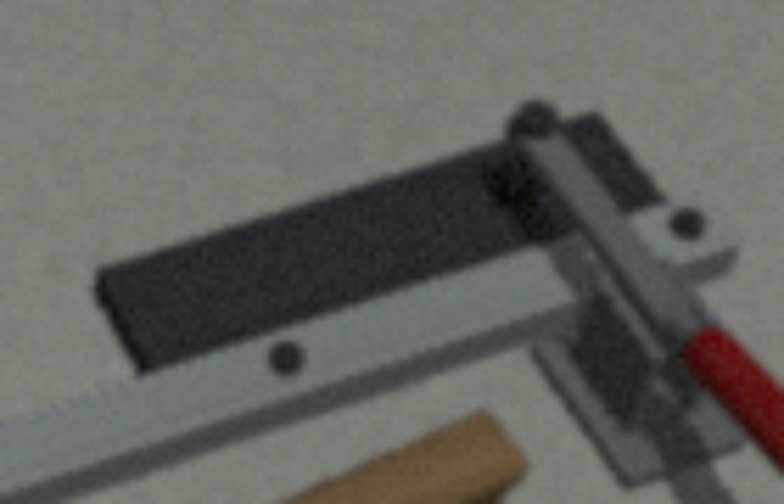

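Both views show one continuous bar flush on the rail, with no line at the joint (top crop about 370,215) and the arm clear. The offcut hasn't moved. The arm partly hides the tin in this view, but nothing went near it.

```bash
python3 -c "
from station import *
print(hand_in())"
```

```text
the job is handed in; nothing more can be done
None
```

I pushed the loose plate flat against the rail and butted it against the clamped plate with no visible gap at either, then moved the arm clear and handed the job in at about 22 s; the judge's result was not shown.

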